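# Fit the key to the model clamp and clamp the plaster model

### The job

Pick up the winged key, fit its square bore fully home on the square spindle of the model clamp, and turn it clockwise (seen from above) until the spindle comes to its stop, so that the plaster model between the jaws is clamped. Leave the key standing on the spindle and let go of it; do not disturb the tin, the small bottle or the mixing cup.

Things in the scene. Friction and masses are not known exactly. Their poses are not given: they have to be found in the camera images.
- clamp: Grey bench clamp, fixed, place and angle vary. Origin on the worktop; base plate x -50 to 50, y -100 to 105, z 0 to 14 mm. Along its y: cam housing (64 x 56 mm, top z 52 mm) centred at y -65 mm; sliding jaw with black rubber pad (pad face y 12 mm when open, top z 37 mm); model; aluminium fixed jaw (face y 80 mm, top z 38 mm). z up.
- seat (a point): Centre of the seat of the upright spindle on the cam housing (clamp frame 0, -65, 56 mm): top of the dark round collar, 40 mm across, on which the fitted key's underside rests. Above it the steel square: 14 x 14 mm, straight for 14 mm, then tapering in 5 mm to 9 x 9 mm (tip 19 mm above the seat). Frame turns with the spindle: x, y square to its flats, z up.
- spindle (a joint): Spindle angle, rad: 0 = open, grows clockwise seen from above, hard stop at 1.3; starts at 0 to 0.2. At 0 its flats are parallel to the clamp's x and y. Friction about 0.12 N m; stays where left. It moves the sliding jaw 6.2 mm per rad towards the model; the pad pushes the model against the fixed jaw, then presses through a spring.
- key: Loose key, 90 g, 60 mm high, standing bore down. Dark square hub 34 x 34 x 26 mm with a blind square bore below, 15.4 mm wide, 21 mm deep, flats parallel to the hub's sides (fits in any quarter turn, play 0.1 rad either way). Above (z 26 to 60 mm) a black wing grip, 66 mm along x, 14 mm thick along y; pinch it across the 14 mm. Origin: centre of the hub's underside, z up.
- model: Loose plaster model of a dental arch, 62 x 66 x 28 mm, 140 g, standing on the clamp's base plate between the jaws with 1 to 4 mm of play to each. Origin: centre of its underside; its x axis lies along the clamp's y, z up.
- bed (a point): Point on the top of the clamp's base plate, midway between the jaws where the model stands (clamp frame x 0, y 46 mm, z 14 mm).
- pad: Black rubber pad, 60 x 6 x 18 mm, on springs on the sliding jaw; it presses on the model when the clamp is closed. Its frame is parallel to the clamp's, its origin is at the clamp's origin when the clamp is open.
- polish_tin: Bystander: round polishing tin with a blue lid, 64 mm across, 28 mm high. Origin: centre of its underside.
- small_bottle: Bystander: small bottle with a black cap, 30 mm across, 70 mm high. Origin: centre of its underside.
- cup: Bystander: blue mixing cup, 68 mm across, 42 mm high. Origin: centre of its underside.

How it is judged:
By the outcome, as a careful person would: the job done as asked, in the order asked, and still so for the second after the job is handed in, with the robot touching nothing.
It also fails if it takes over 45 s, if anything falls off the work surface, if the arm or the gripper's body presses on something with over 40 N, if the wrist force passes 120 N, or if a joint passes its speed limit or range.

### The arm

A 6-joint arm with a two-finger parallel gripper is mounted at the origin on a cart in front of the work surface, level with it; the furniture and walls round the work are solid. World frame = base frame: x ahead of the robot, y to its left, z up, the work surface at z = 0. Lengths are in m, angles in rad, forces in N, time in s.
With the tool pointing down it reaches from about 0.3 to 0.775 m from the base axis. Payload 14.6 kg.
Tool frame: the origin (TCP) lies between the finger pads; the fingertips stand 14 mm ahead of it and the grasp point (between the pads) lies 5 mm behind it; z points along the fingers, y is the line along which they close (so a half turn about z gives the same grasp; the last joint's range is limited). The gripper opens to 94 mm and grips with 3 to 60 N. Pads are 16 mm wide; open, the fingers measure 119 mm over their backs; the gripper's body (75 mm by 177 mm) begins 78 mm behind the grasp point.
Start: joints at [1.141, 0.3, 1.521, -0, 1.321, -0.067], TCP at [0.195, 0.514, 0.219] pointing down, gripper open.
Joint ranges: [-3.03, 3.03], [-0.79, 2.21], [0.23, 2.52], [-1.04, 4.18], [0, 3.07], [-2.55, 2.55]. Speed limits (rad/s): [2.22, 2.22, 2.57, 3.14, 3.14, 3.14].

### API

Orientations are given as [roll, pitch, yaw] about the fixed x, y, z axes, in that order (R = Rz(yaw) Ry(pitch) Rx(roll)).
In Python, from station import ctrl gives the robot as it stands. The module is installed in compiled form; this text tells all that it offers.
- The arm moves only by the tool move_arm, never from a script. Its argument "targets" is a list of rows, each a list of 7 numbers: the opening, from -1 (shut) to 1 (fully open), then the shift along the tool's x, y, z in units of 50 mm (1.0 is 50 mm), then the turn, a rotation vector about the tool's x, y, z in rad. A call has 1 to 12 rows; each row is the pose to reach, as a shift and turn from the pose commanded when the call began, along the tool's axes at that moment; what a row does not reach only later rows make up. A row lasts 1/10 s, in which the tool goes at most 50 mm and 8.59 degrees, less where a joint would pass 70% of its speed; a pose out of reach is approached as far as the arm can. A call with a gripper value outside its range is refused whole. The fingers move at their own pace and stop on an object; "grip_force" is the grip in N (left out, the last holds). Time passes only in rows, so rows that repeat a pose let the fingers close. It gives the time, the measured TCP pose, the force, the opening and the grip force at its end, in the units of the state.
- ctrl.get_obs(): the state, without advancing time (a new reading comes with each control period).
- ctrl.camera(name): name is "side" or "top"; returns (picture, depth): 384x512x3 uint8, red, green, blue; 384x512 float32, m along the optical axis (not along the pixel's ray), 0 where there is no reading.
- ctrl.camera_params(name): a dict with "intrinsics" (3x3 intrinsics, pixels), "rvec" (rotation vector, rad) and "tvec" (3), from world to camera coordinates, as OpenCV has them. Camera axes: x right, y down, z forward; pixel columns grow to the right and rows downward; lengths in m; the calibration is good to about 2 mm. A picture is of the moment at which its call begins. camera_params takes no time and is no camera call.
- ctrl.hand_in(): hands the job in; it is judged then, once.
Trained networks look in the newest picture that a camera, given by its name, has taken for a name from the list of things; names that differ only in an ending like _2 or _b are one class to them, and where a whole thing is asked for, a point or a joint stands for the part that bears it (a point fixed in the world has none). Each returns a list of dicts, best first, with "score" (0 to 1); they miss things now and then, are a little off and sometimes report something else, mostly with a low value. They report only what shows in the picture. A call takes as long as a camera call.
- ctrl.cut_out(camera, target): "region" (384x512 bool, what is visible of it) and "point" ([column, row] in pixels, amid what is visible of it).
- ctrl.tip_of(camera, target): "point" ([column, row] in pixels: a listed point, or the origin of a listed thing).
The state is a dict: "time_s": time; "qpos": joint angles; "joint_vel": joint speeds; "tau": joint torques, N m; "ee_pos": TCP position; "eef_rot": TCP orientation; "force": force on the tool from outside, world axes, zero at the start; "moment": the same for the moment, N m; "grip_width": finger opening in m; "grip_force": force on a finger pad.
Only numpy, scipy, OpenCV 4.12 (cv2) and the standard library are available. Lean on these libraries where they do the work, as an engineer would, in place of code of your own. Each camera call takes 0.05 s, during which the arm holds its last target. There are 200 camera calls.

## Working session

There is one attempt and no reset: what is moved stays moved. The work goes in short steps, Python scripts to look and compute and a tool call to move; the robot and the scene stay as the last step left them, time stands still between calls to the robot, and variables do not carry over. Pictures are saved under pics/ and viewed, at most 10 in all, crops included, and the job is handed in when it is done.

Besides the shell and the picture viewer there is one more tool, called after "Call:" in YAML: its name, and indented under it one key for each argument. move_arm: Moves the arm, as the interface text tells. Its arguments: {"type":"object","properties":{"targets":{"type":"array"},"grip_force":{"type":"number"}},"required":["targets"]}

```bash
mkdir -p pics
cat > h.py <<'E'
import numpy as np,cv2
from station import ctrl
from scipy.spatial.transform import Rotation as R
def cam(n):
    p=ctrl.camera_params(n);K=np.array(p["intrinsics"]);Rm=cv2.Rodrigues(np.array(p["rvec"],float))[0];t=np.array(p["tvec"],float).ravel();return K,Rm,t
def cloud(n,d):
    K,Rm,t=cam(n);v,u=np.mgrid[:384,:512]
    P=np.stack([(u-K[0,2])/K[0,0]*d,(v-K[1,2])/K[1,1]*d,d],-1)
    return (P-t)@Rm
def ray(n,px,z):
    K,Rm,t=cam(n);r=np.linalg.inv(K)@[px[0],px[1],1]@Rm;c=-Rm.T@t
    return c+r*(z-c[2])/r[2]
def proj(n,X):
    K,Rm,t=cam(n);q=(np.atleast_2d(X)@Rm.T+t)@K.T;return q[:,:2]/q[:,2:]
E
cat > a.py <<'E'
from h import *
for n in("top","side"):
    im,d=ctrl.camera(n);cv2.imwrite(f"pics/{n}0.png",im[:,:,::-1]);np.save(n+"d.npy",d)
    K,Rm,t=cam(n);print(n,K[0,0],-Rm.T@t)
    C=cloud(n,d)
    for k in("key","seat","clamp","model","bed","pad","polish_tin","small_bottle","cup"):
        for r in ctrl.tip_of(n,k)[:2]:
            print(k,"tip",round(r["score"],2),np.round(r["point"]),np.round(ray(n,r["point"],{"seat":.056,"bed":.014,"model":.014}.get(k,0)),4))
        for r in ctrl.cut_out(n,k)[:1]:
            m=r["region"]&(d>0);print(k,"cut",round(r["score"],2),m.sum(),np.round(r["point"]),np.round(np.median(C[m],0),3),np.round(np.percentile(C[m][:,2],98),3)); np.save(f"{n}_{k}.npy",m)
o=ctrl.get_obs();print(o)
E
python3 a.py
```

```text
top 490.0875282460095 [ 0.38050956 -0.04821313  1.17899974]
key tip 0.58 [352. 203.] [ 0.5183 -0.2752  0.    ]
key cut 0.55 405 [355. 197.] [ 0.525 -0.272  0.046] 0.063
seat tip 0.46 [235. 206.] [0.5028 0.0061 0.056 ]
seat cut 0.58 228 [236. 204.] [0.509 0.004 0.057] 0.076
clamp tip 0.9 [210. 210.] [0.4985 0.0681 0.    ]
clamp tip 0.32 [209. 210.] [0.4972 0.0721 0.    ]
clamp cut 0.6 2907 [216. 212.] [0.497 0.051 0.017] 0.059
model tip 0.77 [191. 212.] [0.491 0.114 0.014]
model cut 0.76 728 [188. 214.] [0.484 0.114 0.034] 0.044
bed tip 0.63 [192. 215.] [0.4827 0.1109 0.014 ]
bed cut 0.91 2770 [215. 210.] [0.499 0.05  0.018] 0.059
pad tip 0.48 [210. 209.] [0.4995 0.0693 0.    ]
pad cut 0.48 344 [354. 198.] [ 0.523 -0.27   0.054] 0.064
polish_tin tip 0.78 [331. 148.] [ 0.6538 -0.224   0.    ]
polish_tin cut 0.64 527 [331. 145.] [ 0.655 -0.218  0.028] 0.033
small_bottle tip 0.77 [376. 153.] [ 0.6418 -0.3361  0.    ]
small_bottle cut 0.71 181 [376. 151.] [ 0.642 -0.324  0.052] 0.073
cup tip 0.9 [143. 230.] [0.4479 0.2299 0.    ]
cup cut 0.67 652 [137. 229.] [0.455 0.241 0.015] 0.044
side
[... 970 characters left out ...]
 161.] [0.451 0.244 0.029] 0.04
{'time_s': 1.9, 'qpos': array([ 1.14139413e+00,  2.99904420e-01,  1.52098158e+00,  3.52309679e-06,
        1.32069461e+00, -6.66099007e-02]), 'joint_vel': array([-0.00036181,  0.00076124, -0.00040675, -0.00121163, -0.00083145,
        0.00082673]), 'tau': array([-8.36513227e-04, -5.31655455e+01, -3.52920449e+01,  7.08334032e-02,
        2.11701903e-02, -1.55595183e-05]), 'ee_pos': array([0.19519407, 0.51419687, 0.21945095]), 'eef_rot': array([ 3.14158042e+00, -2.60484299e-06,  2.77879949e+00]), 'force': array([ 0.59487318,  0.28220288, -0.6266977 ]), 'moment': array([-0.00421598, -0.05499305,  0.06814178]), 'grip_force': 0.0, 'grip_width': 0.09389674749968381}
```

```bash
cat > b.py <<'E'
from h import *
t=cv2.imread("pics/top0.png");a=cv2.resize(t[155:255,150:290],None,fx=4,fy=4,interpolation=cv2.INTER_CUBIC);b=cv2.resize(t[170:220,320:390],None,fx=4,fy=4,interpolation=cv2.INTER_CUBIC)
c=np.zeros((400,790,3),np.uint8)
c[:400,:560]=a;c[:200,560:790]=b[:,:230];cv2.imwrite("pics/c1.png",c)
d=np.load("topd.npy");C=cloud("top",d)
m=np.load("top_key.npy");m=cv2.dilate(m.astype(np.uint8),np.ones((9,9)))>0
s=m&(C[...,2]>.05)&(C[...,2]<.075);P=C[s];r=cv2.minAreaRect(P[:,:2].astype(np.float32)*1000);print("wing",s.sum(),P.mean(0),r,np.median(P[:,2]))
w,v=np.linalg.eigh(np.cov(P[:,:2].T));print("wing dir",v[:,1],np.degrees(np.arctan2(v[1,1],v[0,1])))
s=m&(C[...,2]>.015)&(C[...,2]<.035);print(s.sum(),C[s].mean(0))
# clamp: base plate, spindle
m=np.load("top_clamp.npy")|np.load("top_bed.npy")
P=C[m&(C[...,2]>.005)];print("clamp",cv2.minAreaRect(P[:,:2].astype(np.float32)*1000))
m2=np.load("top_bed.npy");P=C[m2];r=cv2.minAreaRect(P[:,:2].astype(np.float32)*1000);print("bed",r)
s=(abs(C[...,0]-.505)<.03)&(abs(C[...,1]-.005)<.03)
for lo,hi in((.047,.0535),(.0535,.062),(.064,.08)):
    q=s&(C[...,2]>lo)&(C[...,2]<hi);P=C[q];print(lo,q.sum(),P.mean(0),cv2.minAreaRect(P[:,:2].astype(np.float32)*1000))
E
python3 b.py
```

```text
wing 189 [ 0.52373015 -0.27454478  0.05893388] ((523.6972045898438, -275.52801513671875), (16.724821090698242, 64.38780212402344), 86.3010482788086) 0.05938504086727672
wing dir [-0.99772217  0.06745724] 176.1320475360606
111 [ 0.52455707 -0.26866597  0.02615867]
clamp ((497.17279052734375, 70.44882202148438), (101.46403503417969, 204.88072204589844), 11.022846221923828)
bed ((497.6478271484375, 70.47825622558594), (102.30921936035156, 203.74066162109375), 10.880334854125977)
0.047 238 [0.50443546 0.00450155 0.05124379] ((506.05291748046875, 5.320306777954102), (58.54352569580078, 57.695587158203125), 1.8390384912490845)
0.0535 291 [0.50777202 0.00413111 0.05584246] ((508.6317138671875, 4.4680938720703125), (58.29425811767578, 52.13521957397461), 9.307229042053223)
0.064 42 [0.50898109 0.0045371  0.0727982 ] ((509.4715270996094, 4.60186243057251), (13.569753646850586, 11.66088581085205), 0.7043296098709106)
```

View pics/top0.png

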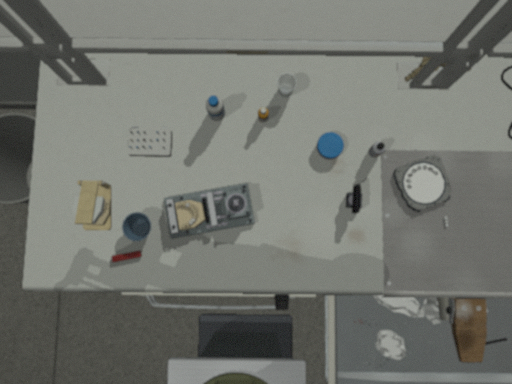

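View pics/c1.png

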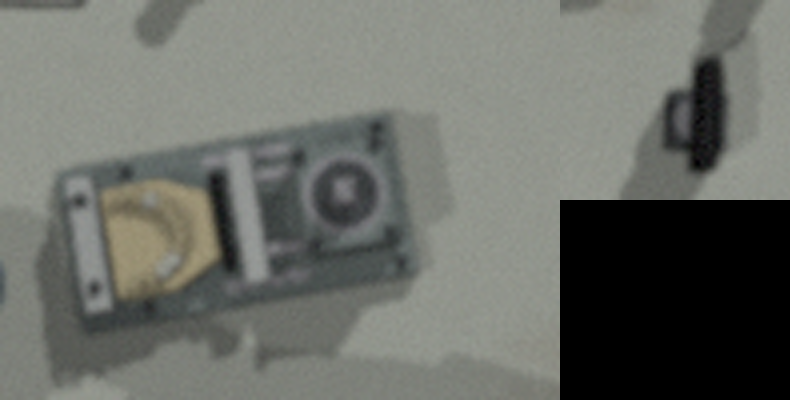

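The top view shows the clamp with its spindle at about pixel (235,205), and the model to the left. The key is at (355,198), with its wing running along world x. The tin is at (331,146), the bottle at (377,149) and the cup at (137,228). The clamp's yaw is about 11°, which puts the seat near (0.5095, 0.0043).

```bash
cat >> h.py <<'E'
def plan(pos,yawdeg):
    o=ctrl.get_obs();A=R.from_euler("xyz",o["eef_rot"]);B=R.from_euler("xyz",[np.pi,0,np.radians(yawdeg)])
    print("t",round(o["time_s"],2),"pos",np.round(o["ee_pos"],4),"yaw",np.round(np.degrees(o["eef_rot"]),2),"F",np.round(o["force"],1),"M",np.round(o["moment"],2),"q6",round(o["qpos"][5],2))
    print("shift",np.round(A.inv().apply(np.array(pos)-o["ee_pos"])/.05,3),"rot",np.round((A.inv()*B).as_rotvec(),4))
E
python3 -c "
from h import *
plan([.5237,-.275,.16],176.2)"
```

```text
t 1.9 pos [0.1952 0.5142 0.2195] yaw [180.    -0.   159.21] F [ 0.6  0.3 -0.6] M [-0.   -0.05  0.07] q6 -0.07
shift [-11.744 -12.425   1.189] rot [ 0.     -0.     -0.2965]
```

Call:
move_arm:
  targets:
    - [1,-11.74,-12.42,0.5,0,0,-0.2965]
    - [1,-11.74,-12.42,0.5,0,0,-0.2965]
    - [1,-11.74,-12.42,0.5,0,0,-0.2965]
    - [1,-11.74,-12.42,0.5,0,0,-0.2965]
    - [1,-11.74,-12.42,0.5,0,0,-0.2965]
    - [1,-11.74,-12.42,0.5,0,0,-0.2965]
    - [1,-11.74,-12.42,0.5,0,0,-0.2965]
    - [1,-11.74,-12.42,0.5,0,0,-0.2965]
    - [1,-11.74,-12.42,0.5,0,0,-0.2965]
    - [1,-11.74,-12.42,0.5,0,0,-0.2965]
    - [1,-11.74,-12.42,0.5,0,0,-0.2965]
    - [1,-11.74,-12.42,0.5,0,0,-0.2965]

```text
time_s: 3.1
ee_pos: [0.4253, -0.0398, 0.2023]
eef_rot: [-3.142, 0.001, 3.075]
force: [1.4, 0.9, -0.1]
grip_width: 0.0942
grip_force: 0.0
```

```bash
python3 -c "
from h import *
plan([.5237,-.275,.12],176.2)"
```

```text
t 3.1 pos [ 0.4253 -0.0398  0.2023] yaw [-1.8000e+02  6.0000e-02  1.7618e+02] F [ 1.4  0.9 -0.1] M [ 0.07 -0.06 -0.02] q6 -1.68
shift [-2.275 -4.563  1.647] rot [-0.      0.001  -0.0003]
```

Call:
move_arm:
  targets:
    - [1,-2.27,-4.56,1.65,0,0,0]
    - [1,-2.27,-4.56,1.65,0,0,0]
    - [1,-2.27,-4.56,1.65,0,0,0]
    - [1,-2.27,-4.56,1.65,0,0,0]
    - [1,-2.27,-4.56,1.65,0,0,0]
    - [1,-2.27,-4.56,1.65,0,0,0]
    - [1,-2.27,-4.56,1.65,0,0,0]
    - [1,-2.27,-4.56,1.65,0,0,0]

```text
time_s: 3.9
ee_pos: [0.5228, -0.272, 0.1194]
eef_rot: [3.141, -0.0, 3.075]
force: [-0.2, 0.4, 0.3]
grip_width: 0.094
grip_force: 0.0
```

```bash
python3 -c "
from h import *
plan([.5237,-.275,.043],176.2)
im,d=ctrl.camera('side');cv2.imwrite('pics/s1.png',cv2.resize(im[190:290,190:320],None,fx=5,fy=5,interpolation=cv2.INTER_CUBIC)[:,:,::-1])
"
```

```text
t 3.9 pos [ 0.5228 -0.272   0.1194] yaw [ 1.7998e+02 -3.0000e-02  1.7619e+02] F [-0.2  0.4  0.3] M [ 0.02  0.01 -0.01] q6 -2.05
shift [-0.023 -0.058  1.528] rot [ 0.0004 -0.0005 -0.0002]
```

View pics/s1.png

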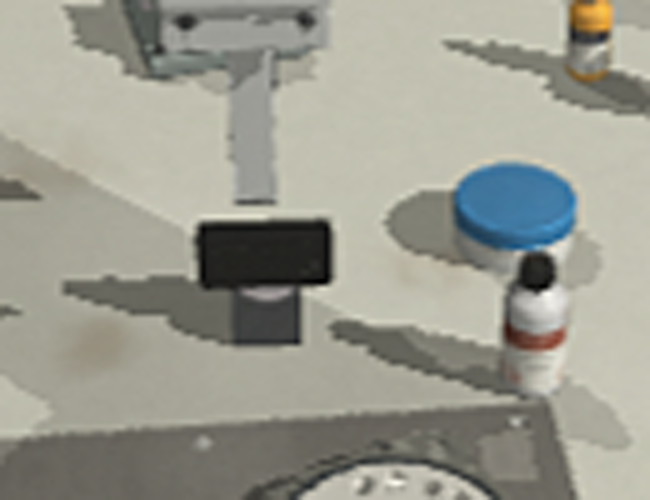

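The wing (crop columns 198–331, centre about 265) sits squarely above the hub, close under the finger. The bystanders are clear, so I'll descend and grip.

Call:
move_arm:
  targets:
    - [1,-0.02,-0.04,0.8,0,0,0]
    - [1,-0.02,-0.04,1.4,0,0,0]
    - [1,-0.02,-0.04,1.53,0,0,0]
    - [1,-0.02,-0.04,1.53,0,0,0]
    - [-1,-0.02,-0.04,1.53,0,0,0]
    - [-1,-0.02,-0.04,1.53,0,0,0]
    - [-1,-0.02,-0.04,1.53,0,0,0]
    - [-1,-0.02,-0.04,1.53,0,0,0]
    - [-1,-0.02,-0.04,1.53,0,0,0]
    - [-1,-0.02,-0.04,1.53,0,0,0]
    - [-1,-0.02,-0.04,1.53,0,0,0]
    - [-1,-0.02,-0.04,1.53,0,0,0]
  grip_force: 40

```text
time_s: 5.15
ee_pos: [0.5239, -0.2746, 0.043]
eef_rot: [3.142, -0.0, 3.075]
force: [-0.2, 0.3, 1.2]
grip_width: 0.0329
grip_force: 0.0
```

Call:
move_arm:
  targets:
    - [-1,0,0,0,0,0,0]
    - [-1,0,0,0,0,0,0]
    - [-1,0,0,0,0,0,0]
    - [-1,0,0,0,0,0,0]
    - [-1,0,0,0,0,0,0]
    - [-1,0,0,-1,0,0,0]
    - [-1,0,0,-2,0,0,0]
    - [-1,0,0,-2.6,0,0,0]
    - [-1,0,0,-2.6,0,0,0]

```text
time_s: 6.05
ee_pos: [0.5253, -0.2754, 0.1777]
eef_rot: [-3.138, 0.007, 3.075]
force: [-0.2, -0.6, -1.4]
grip_width: 0.0138
grip_force: 40.0
```

```bash
python3 -c "
from h import *
plan([.5095,.0043,.172],184.5)
"
```

```text
t 6.05 pos [ 0.5253 -0.2754  0.1777] yaw [-179.8     0.38  176.2 ] F [-0.2 -0.6 -1.4] M [-0.01 -0.04  0.03] q6 -2.05
shift [0.687 5.562 0.091] rot [-0.0039  0.0064 -0.1448]
```

Call:
move_arm:
  targets:
    - [-1,0.66,5.55,0,0,0,-0.145]
    - [-1,0.66,5.55,0,0,0,-0.145]
    - [-1,0.66,5.55,0,0,0,-0.145]
    - [-1,0.66,5.55,0,0,0,-0.145]
    - [-1,0.66,5.55,0,0,0,-0.145]
    - [-1,0.66,5.55,0,0,0,-0.145]
    - [-1,0.66,5.55,0,0,0,-0.145]
    - [-1,0.66,5.55,0,0,0,-0.145]
    - [-1,0.66,5.55,0,0,0,-0.145]
    - [-1,0.66,5.55,0,0,0,-0.145]

```text
time_s: 7.05
ee_pos: [0.5093, 0.0035, 0.1726]
eef_rot: [-3.142, -0.001, -3.064]
force: [0.4, -0.3, -1.8]
grip_width: 0.0136
grip_force: 40.0
```

```bash
python3 -c "
from h import *
plan([.5095,.0043,.125],184.5)
im,d=ctrl.camera('side');cv2.imwrite('pics/s2.png',cv2.resize(im[120:220,180:290],None,fx=6,fy=6,interpolation=cv2.INTER_CUBIC)[:,:,::-1])
print([(r['score'],np.round(r['point'],1)) for k in('key','seat') for r in ctrl.tip_of('side',k)])
o=ctrl.get_obs()['ee_pos'];print(proj('side',[o-[0,0,.043],[.5095,.0043,.056],[.5095,.0043,.075]]))
"
```

```text
t 7.05 pos [0.5093 0.0035 0.1726] yaw [-1.8000e+02 -3.0000e-02 -1.7557e+02] F [ 0.4 -0.3 -1.8] M [ 0.01  0.05 -0.01] q6 -1.71
shift [-0.005  0.017  0.952] rot [-0.     -0.0006 -0.0013]
[(0.78, array([231.6, 158.1])), (0.59, array([290.9, 238.1])), (0.43, array([231.1, 183.4]))]
[[231.81523415 159.79115488]
 [232.91894587 181.79643   ]
 [232.64920447 176.24974766]]
```

View pics/s2.png

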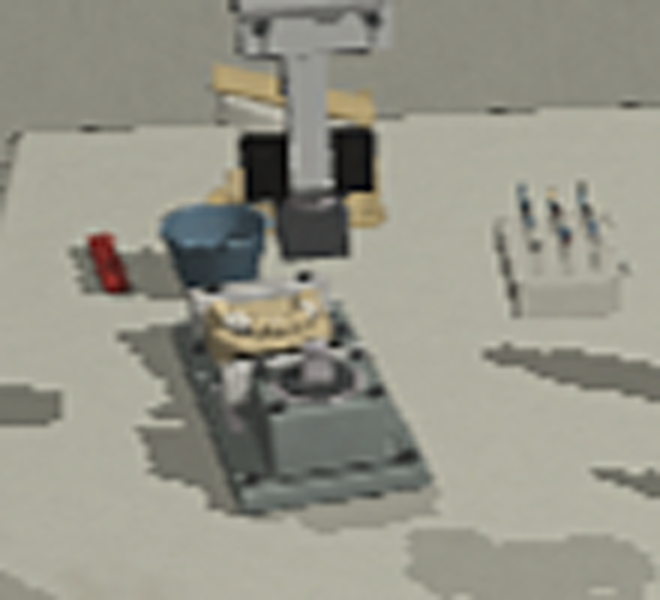

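The key's hub (crop column 314) hangs nearly in line with the spindle post (crop column 318), which is about 1 px and within the taper's capture. I'll come down onto the taper and read the force.

Call:
move_arm:
  targets:
    - [-1,0,0.01,0.5,0,0,0]
    - [-1,0,0.01,0.9,0,0,0]
    - [-1,0,0.01,1.0,0,0,0]
    - [-1,0,0.01,1.05,0,0,0]
    - [-1,0,0.01,1.1,0,0,0]
    - [-1,0,0.01,1.12,0,0,0]
    - [-1,0,0.01,1.12,0,0,0]

```text
time_s: 7.9
ee_pos: [0.5096, 0.0049, 0.1175]
eef_rot: [-3.141, 0.001, -3.063]
force: [-0.6, -0.4, -0.7]
grip_width: 0.0138
grip_force: 40.0
```

```bash
python3 -c "
from h import *
plan([.5095,.0043,.110],184.5)
"
```

```text
t 7.9 pos [0.5096 0.0049 0.1175] yaw [-1.7999e+02  4.0000e-02 -1.7549e+02] F [-0.6 -0.4 -0.7] M [0.07 0.03 0.03] q6 -1.71
shift [ 0.002 -0.013  0.149] rot [-0.0001  0.0008  0.0001]
```

Call:
move_arm:
  targets:
    - [-1,0,0,0.03,0,0,0]
    - [-1,0,0,0.05,0,0,0]
    - [-1,0,0,0.07,0,0,0]
    - [-1,0,0,0.07,0,0,0]

```text
time_s: 8.3
ee_pos: [0.5093, 0.005, 0.1133]
eef_rot: [3.142, -0.0, -3.063]
force: [0.2, 0.2, -1.6]
grip_width: 0.0133
grip_force: 40.0
```

```bash
python3 -c "
from h import *
plan([.5095,.0043,.110],184.5)
"
```

```text
t 8.3 pos [0.5093 0.005  0.1133] yaw [ 1.8000e+02 -1.0000e-02 -1.7549e+02] F [ 0.2  0.2 -1.6] M [ 0.03  0.05 -0.01] q6 -1.71
shift [-0.004 -0.014  0.067] rot [ 0.     -0.0002  0.0002]
```

No contact force yet, so it's still on the taper. Continuing down gently.

Call:
move_arm:
  targets:
    - [-1,0,0,0.02,0,0,0]
    - [-1,0,0,0.04,0,0,0]
    - [-1,0,0,0.06,0,0,0]
    - [-1,0,0,0.06,0,0,0]

```text
time_s: 8.7
ee_pos: [0.5093, 0.005, 0.1103]
eef_rot: [3.142, -0.0, -3.063]
force: [0.0, -0.2, -0.5]
grip_width: 0.0135
grip_force: 40.0
```

```bash
python3 -c "
from h import *
plan([.5095,.0043,.110],184.5)
"
```

```text
t 8.7 pos [0.5093 0.005  0.1103] yaw [ 1.8000e+02 -1.0000e-02 -1.7549e+02] F [ 0.  -0.2 -0.5] M [-0.02 -0.02  0.05] q6 -1.71
shift [-0.003 -0.014  0.007] rot [ 0.     -0.0002  0.0002]
```

Call:
move_arm:
  targets:
    - [-1,0,0,0.03,0,0,0]
    - [-1,0,0,0.06,0,0,0]
    - [-1,0,0,0.09,0,0,0]
    - [-1,0,0,0.12,0,0,0]
    - [-1,0,0,0.12,0,0,0]

```text
time_s: 9.2
ee_pos: [0.5092, 0.005, 0.1042]
eef_rot: [3.142, -0.0, -3.063]
force: [-0.5, -0.8, -0.6]
grip_width: 0.0141
grip_force: 40.0
```

```bash
python3 -c "
from h import *
plan([.5095,.0043,.099],184.5)
"
```

```text
t 9.2 pos [0.5092 0.005  0.1042] yaw [ 1.8000e+02 -2.0000e-02 -1.7549e+02] F [-0.5 -0.8 -0.6] M [0.05 0.02 0.05] q6 -1.71
shift [-0.004 -0.014  0.105] rot [ 0.0001 -0.0004  0.0002]
```

Call:
move_arm:
  targets:
    - [-1,0,0,0.04,0,0,0]
    - [-1,0,0,0.08,0,0,0]
    - [-1,0,0,0.1,0,0,0]
    - [-1,0,0,0.11,0,0,0]
    - [-1,0,0,0.11,0,0,0]

```text
time_s: 9.7
ee_pos: [0.5094, 0.005, 0.099]
eef_rot: [-3.142, 0.0, -3.063]
force: [0.3, -0.2, 0.1]
grip_width: 0.0139
grip_force: 40.0
```

```bash
python3 -c "
from h import *
plan([.5095,.0043,.099],184.5)
im,d=ctrl.camera('side');cv2.imwrite('pics/s3.png',cv2.resize(im[120:220,180:290],None,fx=6,fy=6,interpolation=cv2.INTER_CUBIC)[:,:,::-1])
"
```

```text
t 9.7 pos [0.5094 0.005  0.099 ] yaw [-180.      0.   -175.49] F [ 0.3 -0.2  0.1] M [ 0.    0.04 -0.01] q6 -1.71
shift [-0.002 -0.014 -0.   ] rot [-0.      0.      0.0002]
```

View pics/s3.png

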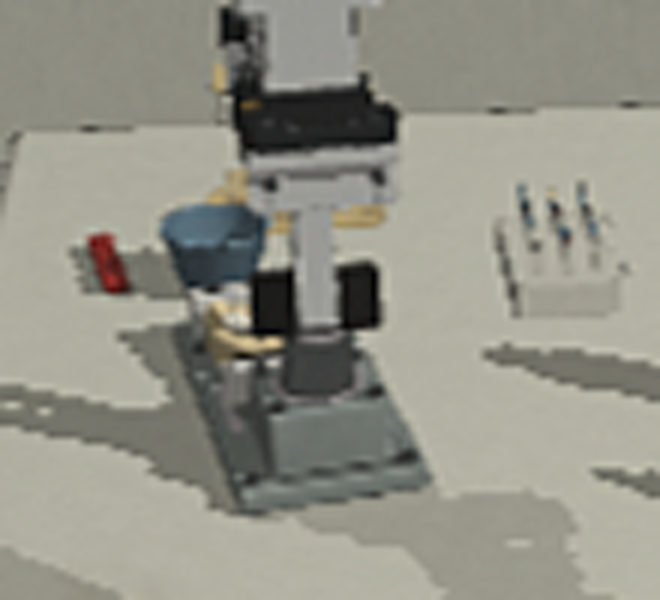

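The hub sits on the collar (crop about (318,395)) and the key is upright with no load. I'll press lightly, then turn clockwise, which is positive about tool z.

Call:
move_arm:
  targets:
    - [-1,0,0,0.01,0,0,0]
    - [-1,0,0,0.02,0,0,0]
    - [-1,0,0,0.02,0,0,0.1]
    - [-1,0,0,0.02,0,0,0.2]
    - [-1,0,0,0.02,0,0,0.3]
    - [-1,0,0,0.02,0,0,0.4]
    - [-1,0,0,0.02,0,0,0.5]
    - [-1,0,0,0.02,0,0,0.6]
    - [-1,0,0,0.02,0,0,0.6]

```text
time_s: 10.65
ee_pos: [0.5092, 0.005, 0.0988]
eef_rot: [-3.142, -0.0, 2.617]
force: [-6.0, 0.6, 10.6]
grip_width: 0.0135
grip_force: 40.0
```

```bash
python3 -c "
from h import *
plan([.5095,.0043,.099],184.5-73.5)
"
```

```text
t 10.65 pos [0.5092 0.005  0.0988] yaw [-1.8000e+02 -1.0000e-02  1.4993e+02] F [-6.   0.6 10.6] M [ 0.12  1.32 -0.1 ] q6 -1.11
shift [-0.012 -0.01  -0.004] rot [-1.000e-04 -1.000e-04  6.794e-01]
```

Call:
move_arm:
  targets:
    - [-1,0,0,0,0,0,0.1]
    - [-1,0,0,0,0,0,0.2]
    - [-1,0,0,0,0,0,0.3]
    - [-1,0,0,0,0,0,0.4]
    - [-1,0,0,0,0,0,0.5]
    - [-1,0,0,0,0,0,0.5]

```text
time_s: 11.25
ee_pos: [0.5091, 0.0053, 0.0988]
eef_rot: [3.142, -0.001, 2.117]
force: [-6.4, 2.5, 11.1]
grip_width: 0.0134
grip_force: 40.0
```

```bash
python3 -c "
from h import *
plan([.5095,.0043,.099],184.5-73.5)
"
```

```text
t 11.25 pos [0.5091 0.0053 0.0988] yaw [ 1.8000e+02 -3.0000e-02  1.2128e+02] F [-6.4  2.5 11.1] M [0.45 1.45 0.01] q6 -0.61
shift [-0.02  -0.004 -0.004] rot [-0.     -0.0005  0.1794]
```

Call:
move_arm:
  targets:
    - [-1,0,0,0,0,0,0.04]
    - [-1,0,0,0,0,0,0.08]
    - [-1,0,0,0,0,0,0.12]
    - [-1,0,0,0,0,0,0.12]

```text
time_s: 11.65
ee_pos: [0.5092, 0.0053, 0.0988]
eef_rot: [-3.142, -0.001, 1.999]
force: [-6.5, 3.5, 11.9]
grip_width: 0.0135
grip_force: 40.0
```

```bash
python3 -c "
from h import *
plan([.5095,.0043,.099],184.5-73.5)
"
```

```text
t 11.65 pos [0.5092 0.0053 0.0988] yaw [-1.8000e+02 -3.0000e-02  1.1453e+02] F [-6.5  3.5 11.9] M [ 0.55  1.45 -0.01] q6 -0.49
shift [-0.022 -0.002 -0.004] rot [-0.     -0.0006  0.0617]
```

```bash
python3 -c "
from h import *
for i in range(4): 
    im,d=ctrl.camera('top' if i%2 else 'side');o=ctrl.get_obs();print(np.round(o['moment'],2),o['tau'][5])
im2,_=ctrl.camera('side')
a=cv2.resize(im2[140:220,190:270],(400,400),interpolation=cv2.INTER_CUBIC);b=cv2.resize(im[165:245,160:240] if 1 else 0,(400,400),interpolation=cv2.INTER_CUBIC)
cv2.imwrite('pics/s4.png',np.hstack([a,b])[:,:,::-1])
"
```

```text
[ 0.53  1.5  -0.06] 0.18543364014476538
[ 0.55  1.52 -0.01] 0.008354427991434932
[ 0.58  1.53 -0.09] -0.04309750394895673
[ 0.5   1.45 -0.09] -0.05053986213169992
```

View pics/s4.png

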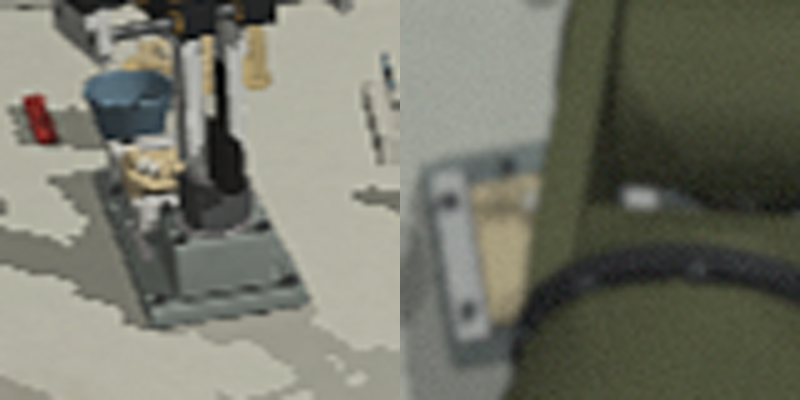

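The key has turned with the gripper: the wing is nearly edge-on and the hub is down on the collar. The model is close against the fixed jaw. No stop torque yet, so I'll turn further in small steps.

Call:
move_arm:
  targets:
    - [-1,0,0,0,0,0,0.03]
    - [-1,0,0,0,0,0,0.06]
    - [-1,0,0,0,0,0,0.06]

```text
time_s: 12.2
ee_pos: [0.5092, 0.0054, 0.0988]
eef_rot: [-3.142, -0.001, 1.939]
force: [-7.6, 2.7, 11.8]
grip_width: 0.0134
grip_force: 40.0
```

```bash
python3 -c "
from h import *
plan([.5095,.0043,.099],184.5-73.5);print(ctrl.get_obs()['tau'][5])
"
```

```text
t 12.2 pos [0.5092 0.0054 0.0988] yaw [-1.8000e+02 -4.0000e-02  1.1112e+02] F [-7.6  2.7 11.8] M [ 0.65  1.47 -0.05] q6 -0.43
shift [-0.022 -0.002 -0.004] rot [-0.     -0.0006  0.0021]
0.45911533758044243
```

Call:
move_arm:
  targets:
    - [-1,0,0,0,0,0,0.03]
    - [-1,0,0,0,0,0,0.06]
    - [-1,0,0,0,0,0,0.06]

```text
time_s: 12.5
ee_pos: [0.5092, 0.0055, 0.0988]
eef_rot: [3.142, -0.001, 1.88]
force: [-6.4, 4.6, 11.3]
grip_width: 0.0135
grip_force: 40.0
```

```bash
python3 -c "
from h import *
plan([.5095,.0043,.099],184.5-73.5);print(ctrl.get_obs()['tau'][5])
"
```

```text
t 12.5 pos [0.5092 0.0055 0.0988] yaw [ 1.800e+02 -4.000e-02  1.077e+02] F [-6.4  4.6 11.3] M [0.76 1.49 0.26] q6 -0.37
shift [-0.024 -0.001 -0.004] rot [ 0.     -0.0007 -0.0576]
0.7350991666316986
```

Call:
move_arm:
  targets:
    - [-1,0,0,0,0,0,0.03]
    - [-1,0,0,0,0,0,0.03]

```text
time_s: 12.7
ee_pos: [0.5092, 0.0054, 0.0988]
eef_rot: [-3.142, -0.001, 1.85]
force: [-7.1, 4.0, 12.4]
grip_width: 0.0135
grip_force: 40.1
```

```bash
python3 -c "
from h import *
plan([.5095,.0043,.099],184.5-73.5);print(ctrl.get_obs()['tau'][5])
"
```

```text
t 12.7 pos [0.5092 0.0054 0.0988] yaw [-1.80e+02 -4.00e-02  1.06e+02] F [-7.1  4.  12.4] M [0.84 1.46 0.48] q6 -0.34
shift [-0.024 -0.    -0.004] rot [-0.     -0.0007 -0.0874]
0.9095698222517967
```

Call:
move_arm:
  targets:
    - [-1,0,0,0,0,0,0.04]
    - [-1,0,0,0,0,0,0.04]

```text
time_s: 12.9
ee_pos: [0.5092, 0.0055, 0.0988]
eef_rot: [-3.142, -0.001, 1.81]
force: [-6.6, 4.3, 11.8]
grip_width: 0.0139
grip_force: 40.4
```

```bash
python3 -c "
from h import *
plan([.5095,.0043,.099],184.5-73.5);print(ctrl.get_obs()['tau'][5])
"
```

```text
t 12.9 pos [0.5092 0.0055 0.0988] yaw [-1.8000e+02 -3.0000e-02  1.0371e+02] F [-6.6  4.3 11.8] M [0.78 1.42 0.62] q6 -0.3
shift [-0.025  0.    -0.004] rot [ 0.     -0.0006 -0.1272]
1.257062517106533
```

Call:
move_arm:
  targets:
    - [-1,0,0,0,0,0,0]
    - [-1,0,0,0,0,0,0]
    - [-1,0,0,0,0,0,0.03]
    - [-1,0,0,0,0,0,0.03]
  grip_force: 60

```text
time_s: 13.3
ee_pos: [0.5092, 0.0055, 0.0988]
eef_rot: [-3.142, -0.0, 1.781]
force: [-6.1, 4.6, 11.7]
grip_width: 0.0137
grip_force: 60.5
```

```bash
python3 -c "
from h import *
plan([.5095,.0043,.099],184.5-73.5);o=ctrl.get_obs();print(o['tau'][5],o['grip_width'])
"
```

```text
t 13.3 pos [0.5092 0.0055 0.0988] yaw [-1.8000e+02 -3.0000e-02  1.0203e+02] F [-6.1  4.6 11.7] M [0.86 1.42 0.78] q6 -0.27
shift [-0.025  0.001 -0.004] rot [-0.     -0.0005 -0.1566]
1.2497463449835777 0.013724329650204328
```

The torque has climbed to 0.78 N m with no further turn, so the spindle is at its stop. I'll ease off the twist and the press, open, and retreat straight up.

Call:
move_arm:
  targets:
    - [-1,0,0,0,0,0,-0.06]
    - [-1,0,0,-0.015,0,0,-0.11]
    - [-1,0,0,-0.015,0,0,-0.11]
    - [-0.4,0,0,-0.015,0,0,-0.11]
    - [-0.2,0,0,-0.015,0,0,-0.11]
    - [-0.2,0,0,-0.015,0,0,-0.11]
    - [-0.2,0,0,-0.015,0,0,-0.11]
    - [-0.2,0,0,-0.015,0,0,-0.11]

```text
time_s: 14.1
ee_pos: [0.5094, 0.0049, 0.0987]
eef_rot: [3.142, 0.0, 1.89]
force: [-0.8, 0.1, 0.4]
grip_width: 0.0376
grip_force: 0.0
```

```bash
python3 -c "
from h import *
plan([.5095,.0043,.2],103);o=ctrl.get_obs();print(o['grip_width'])
"
```

```text
t 14.1 pos [0.5094 0.0049 0.0987] yaw [1.8000e+02 1.0000e-02 1.0829e+02] F [-0.8  0.1  0.4] M [-0.01  0.03 -0.02] q6 -0.38
shift [-1.200e-02 -1.000e-03 -2.026e+00] rot [0.     0.0001 0.0923]
0.037576077810413604
```

Call:
move_arm:
  targets:
    - [-0.2,0,0,-0.4,0,0,0]
    - [-0.2,0,0,-1.2,0,0,0]
    - [-0.2,0,0,-2.0,0,0,0]
    - [-0.2,0,0,-2.8,0,0,0]
    - [-0.2,-1,0,-3,0,0,0]
    - [-0.2,-2,0,-3,0,0,0]
    - [-0.2,-3,0,-3,0,0,0]
    - [-0.2,-4,0,-3,0,0,0]
    - [-0.2,-5,0,-3,0,0,0]
    - [-0.2,-5,0,-3,0,0,0]
    - [-0.2,-5,0,-3,0,0,0]
    - [-0.2,-5,0,-3,0,0,0]

```text
time_s: 15.3
ee_pos: [0.5877, -0.2314, 0.2488]
eef_rot: [3.142, -0.0, 1.891]
force: [-0.1, 0.3, -0.4]
grip_width: 0.0375
grip_force: 0.0
```

```bash
python3 -c "
from h import *
im,d=ctrl.camera('top');C=cloud('top',d);im2,_=ctrl.camera('side')
s=(abs(C[...,0]-.509)<.045)&(abs(C[...,1]-.005)<.045)&(C[...,2]>.095)&(C[...,2]<.14);P=C[s];print(s.sum(),P.mean(0),cv2.minAreaRect(P[:,:2].astype(np.float32)*1000))
for k in('polish_tin','small_bottle','cup'):
    for n in('top','side'): print(k,n,[np.round(ray(n,r['point'],0),3) for r in ctrl.tip_of(n,k)[:1]])
print(ctrl.get_obs()['ee_pos'],ctrl.get_obs()['time_s'])
a=cv2.resize(im2[140:220,190:270],(400,400),interpolation=cv2.INTER_CUBIC);b=cv2.resize(im[170:250,160:260][:,:],(400,320),interpolation=cv2.INTER_CUBIC);b=np.vstack([b,b[:80]*0])
cv2.imwrite('pics/s5.png',np.hstack([a,b])[:,:,::-1])
"
```

```text
226 [0.50842792 0.00353792 0.11355737] ((509.4433898925781, 4.0653839111328125), (16.845935821533203, 65.02346801757812), 19.581777572631836)
polish_tin top [array([ 0.657, -0.22 ,  0.   ])]
polish_tin side [array([ 0.658, -0.222,  0.   ])]
small_bottle top []
small_bottle side [array([ 0.631, -0.333,  0.   ])]
cup top [array([0.447, 0.232, 0.   ])]
cup side [array([0.446, 0.225, 0.   ])]
[ 0.58790424 -0.23199368  0.24895747] 15.7
```

View pics/s5.png

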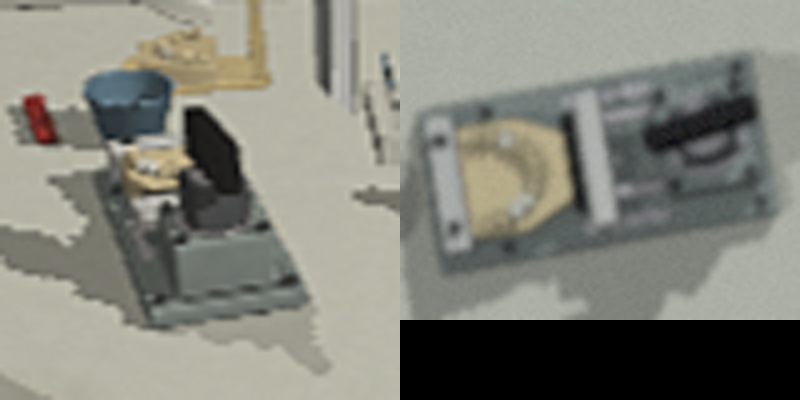

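The key stands upright on the spindle at (0.509, 0.004), top at about 0.115 m, with yaw −70° as expected at the stop. The model (crop about (515,180)) sits tight between pad and fixed jaw, and the bystanders haven't moved. Handing in.

```bash
python3 -c "
from station import ctrl
print(ctrl.hand_in())"
```

```text
the job is handed in; nothing more can be done
None
```

The key is fully home on the spindle and turned clockwise to its stop, the model is clamped, and the gripper has let go; the tin, bottle and cup were not disturbed, and the job was handed in at about 16 s.

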